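# Reset the coffee station: seat the drip grate and sort cups and capsules

### The job

First put the dark drip grate back into the steel drip tray: tuck one long edge under the brass lip and lower the other edge until the grate lies flat on the tray floor. Then stand both cups upright and wholly on the grate, setting them down gently rather than dropping them, and put each coffee capsule into the dish of its own colour (capsules may go before or after the rest). Leave the dallah and the date canister where they stand.

Things in the scene. Friction and masses are not known exactly. Their poses are not given: they have to be found in the camera images.
- drip_tray: Steel drip tray, fixed. Inside 122 (x) by 202 mm (y), walls 4 mm thick; flat inner floor 6 mm above the origin. Walls at +x and both y ends rise 12 mm above that floor. The -x wall (robot side) is higher and carries a brass lip along its whole length: it reaches 18 mm inwards from the wall's inner face, underside 18 mm above the floor, 3 mm thick. Origin: centre of underside; z up.
- grate: Dark steel drip grate, loose: plate 110 (x) by 190 (y) by 5 mm, 0.26-0.42 kg. Slots are only marks. Brass upright tab at its centre to grip: 12 mm (x) by 26 mm (y), from 5 to 39 mm above the underside. Origin: centre of underside, z up. Either way round fits. Goes under the lip tilted about 17 deg, far edge up, then flat on the tray floor with 6 mm play all round.
- white_cup: white ceramic coffee cup without a handle, standing upright, 52 mm tall, open at the top: foot 38 mm diameter, widening to 55 mm at 14 mm height and 56 mm at the rim, wall 3.5 mm; about 60 to 130 g. Origin: centre of its underside, z up.
- blue_cup: blue ceramic coffee cup without a handle, standing upright, 52 mm tall, open at the top: foot 38 mm diameter, widening to 55 mm at 14 mm height and 56 mm at the rim, wall 3.5 mm; about 60 to 130 g. Origin: centre of its underside, z up.
- red_pod: coffee capsule, a red near-cylinder 31 mm tall standing on its flange: flange 37 mm diameter and 2 mm thick at the bottom, body above it 31 mm diameter at the foot narrowing to 30 mm at 27 mm height, the top edge rounded off above; about 16 g. Origin: centre of its underside, z up. It belongs in the red-edged dish.
- green_pod: coffee capsule, a green near-cylinder 31 mm tall standing on its flange: flange 37 mm diameter and 2 mm thick at the bottom, body above it 31 mm diameter at the foot narrowing to 30 mm at 27 mm height, the top edge rounded off above; about 16 g. Origin: centre of its underside, z up. It belongs in the green-edged dish.
- red_dish: shallow square wooden dish with a broad red stripe round the rim, fixed to the worktop: 112 mm square outside, 100 mm inside, walls 6 mm thick and 25 mm high, inner floor 6 mm above the origin. Origin: centre of its underside; x and y along its sides, z up.
- green_dish: shallow square wooden dish with a broad green stripe round the rim, fixed to the worktop: 112 mm square outside, 100 mm inside, walls 6 mm thick and 25 mm high, inner floor 6 mm above the origin. Origin: centre of its underside; x and y along its sides, z up.
- dallah: chrome dallah (Arabic coffee pot), 205 mm tall, belly 104 mm diameter, with a brass handle and a spout reaching up to 100 mm from its axis; a bystander beyond the work, loose. Origin: centre of its underside.
- canister: frosted glass date canister with a wooden clip-on lid, 130 mm tall, 96 mm diameter; a bystander beyond the work, loose. Origin: centre of its underside.
Things that resemble listed ones, but are neither listed nor needed, are in the scene too. Leave any orange look-alike of the grate alone.

How it is judged:
By the outcome, as a careful person would: the job done as asked, in the order asked, and still so for the second after the job is handed in, with the robot touching nothing.
It also fails if it takes over 128 s, if anything falls off the work surface, if the arm or the gripper's body presses on something with over 40 N, if the wrist force passes 120 N, or if a joint passes its speed limit or range.

### The arm

A 6-joint arm with a two-finger parallel gripper is mounted at the origin on the work surface. World frame = base frame: x ahead of the robot, y to its left, z up, the work surface at z = 0. Lengths are in mm, angles in degrees, forces in N, time in s.
With the tool pointing down it reaches from about 300 to 850 mm from the base axis. Payload 4.2 kg.
Tool frame: the origin (TCP) lies midway between the tips of the shut fingers; the grasp point (between the pads) lies env.hold_point_z behind it (env.hold_point_z is the distance from the TCP to the grasp point, in mm); z points along the fingers, y is the line along which they close (so a half turn about z gives the same grasp; the last joint's range is limited). The gripper opens to 91 mm and grips with 3 to 60 N. Pads are 32 mm wide; open, the fingers measure 118 mm over their backs; the gripper's body (76 mm by 178 mm) begins 60 mm behind the grasp point.
Start: joints at [-72.766, 18.312, 89.639, -0, 72.044, -1.146], TCP at [181.316, -545.681, 213.976] pointing down, gripper open.
Joint ranges: [-177.97, 177.97], [-48.28, 115.42], [12.27, 149.76], [-77.06, 257.06], [2.81, 150.46], [-146.56, 146.56]. Speed limits (degrees/s): [147.25, 147.25, 180, 180, 180, 180].

### API

Orientations are given as [roll, pitch, yaw] about the fixed x, y, z axes, in that order (R = Rz(yaw) Ry(pitch) Rx(roll)).
In Python, from workcell import env, viewer, spotter gives the robot as it stands.
- The arm moves only by the tool apply_moves, never from a script. Its arguments are lists of equal length, an entry for each row: "delta_pos": the shift along the world's x, y, z normalised to -1 to 1, where 1 is 120 mm, a list of three; "rot": the turn, a rotation vector about the world's x, y, z normalised to -1 to 1, where 1 is 1.5 rad, a list of three; "hand": the opening, from 0 (shut) to 1 (fully open). A call has 1 to 10 rows; each row is the pose to reach, as a shift and turn from the pose commanded when the call began; what a row does not reach only later rows make up. A row lasts 1/12 s, in which the tool goes at most 41.7 mm and 7.16 degrees, less where a joint would pass 70% of its speed; a pose out of reach is approached as far as the arm can. A call with a number of a shift or a turn outside -1 to 1 is refused whole. A call with a gripper value outside its range is refused whole. The fingers move at their own pace and stop on an object; "newtons" is the grip in N (left out, the last holds). Time passes only in rows, so rows that repeat a pose let the fingers close. It gives the time, the measured TCP pose, the force, the opening and the grip force at its end, in the units of the state.
- env.state(): the state, without advancing time (a new reading comes with each control period).
- viewer.grab_frame(name): name is "scene" or "top" or "wrist"; returns a dict with "pixels" (480x640x3 uint8, red, green, blue), "camera_matrix" (3x3 intrinsics, pixels), "k1" (the pictures are not rectified: a ray, as slopes to the right and down, at radius r is drawn at 1 + k1 r^2 times it, then the intrinsics apply), "R" (3x3) and "t" (3): a world point X has camera coordinates R X + t; the wrist camera has in their place "mount" (4x4, takes a point from camera to tool coordinates, whose origin is the TCP and whose axes are the flange's). Camera axes: x right, y down, z forward; pixel columns grow to the right and rows downward; lengths in mm; the calibration is good to about 2 mm. A picture is of the moment at which its call begins: read the wrist's pose just before it. There is no depth.
- env.job_done(): hands the job in; it is judged then, once.
Trained networks look in a picture, given as the dict that the camera call returned (one of the last four; its "shot" number tells which), for a name from the list of things; names that differ only in an ending like _2 or _b are one class to them, and where a whole thing is asked for, a point or a joint stands for the part that bears it (a point fixed in the world has none). Each returns a list of dicts, best first, with "score" (0 to 1); they miss things now and then, are a little off and sometimes report something else, mostly with a low value. They report only what shows in the picture. A call takes as long as a camera call. They do not tell look-alikes from the thing itself.
- spotter.trace(picture, query): "mask" (480x640 bool, what is visible of it) and "box" ([centre column, centre row, width, height] in pixels, round what is visible of it).
- spotter.landmark_of(picture, query): "position" ([column, row] in pixels: a listed point, or the origin of a listed thing).
The state is a dict: "time_s": time; "qpos": joint angles; "qvel": joint speeds; "effort": joint torques, N m; "ee_pos": TCP position; "ee_rot": TCP orientation; "force": force on the tool from outside, world axes, zero at the start; "torque": the same for the moment, N m; "gripper_width": finger opening in mm; "gripper_force": force on a finger pad.
Only numpy, scipy, OpenCV 4.12 (cv2) and the standard library are available. Lean on these libraries where they do the work, as an engineer would, in place of code of your own. Each camera call takes 0.05 s, during which the arm holds its last target. There are 200 camera calls.

## Working session

There is one attempt and no reset: what is moved stays moved. The work goes in short steps, Python scripts to look and compute and a tool call to move; the robot and the scene stay as the last step left them, time stands still between calls to the robot, and variables do not carry over. Pictures are saved under pics/ and viewed, at most 14 in all, crops included, and the job is handed in when it is done.

Besides the shell and the picture viewer there is one more tool, called by a JSON object that holds its "method" and its "body", one argument or row to a line. apply_moves: Moves the arm, as the interface text tells. Its arguments: {"type":"object","properties":{"delta_pos":{"type":"array"},"rot":{"type":"array"},"hand":{"type":"array"},"newtons":{"type":"number"}},"required":["delta_pos","rot","hand"]}

```bash
ls; mkdir -p pics
cat > h.py <<'E'
import numpy as np, cv2, json
from workcell import env, viewer, spotter
def grab(n):
    s=env.state(); p=viewer.grab_frame(n); p['st']=s; return p
def rpy(r):
    r=np.radians(r); from scipy.spatial.transform import Rotation as R
    return R.from_euler('xyz',r).as_matrix()
def extr(p):
    if 'mount' in p:
        T=np.eye(4); T[:3,:3]=rpy(p['st']['ee_rot']); T[:3,3]=p['st']['ee_pos']
        C=T@np.array(p['mount']); R=C[:3,:3].T; return R,-R@C[:3,3]
    return np.array(p['R']),np.array(p['t'])
def ray(p,uv):
    K=np.array(p['camera_matrix']); x=np.array([(uv[0]-K[0,2])/K[0,0],(uv[1]-K[1,2])/K[1,1]])
    u=x.copy()
    for _ in range(30): u=x/(1+p['k1']*(u@u))
    R,t=extr(p); d=R.T@np.array([u[0],u[1],1]); return -R.T@t,d
def at(p,uv,z):
    o,d=ray(p,uv); return o+d*(z-o[2])/d[2]
def proj(p,X):
    R,t=extr(p); c=R@np.array(X,float)+t; u=c[:2]/c[2]; u=u*(1+p['k1']*(u@u)); K=np.array(p['camera_matrix'])
    return np.array([K[0,0]*u[0]+K[0,2],K[1,1]*u[1]+K[1,2]])
def save(p,n): cv2.imwrite('pics/'+n,p['pixels'][:,:,::-1])
E
cat > a.py <<'E'
from h import *
print(env.hold_point_z, env.state())
names="drip_tray grate white_cup blue_cup red_pod green_pod red_dish green_dish dallah canister".split()
for c in ["top","scene"]:
    p=grab(c); save(p,c+'0.png')
    R,t=extr(p); print(c,'cam at',(-R.T@t).round(),p['k1'])
    for n in names:
        print(n,[(np.round(d['position']).tolist(),round(d['score'],2),at(p,d['position'],0)[:2].round().tolist()) for d in spotter.landmark_of(p,n)[:4]])
E
python3 a.py
```

```text
pics
18.8 {'time_s': 0.0, 'qpos': array([-7.27646230e+01,  1.83502621e+01,  8.97053346e+01, -5.20335657e-04,
        7.20426437e+01, -1.14705145e+00]), 'qvel': array([-0.0037004 ,  0.08653813, -0.06791229,  0.14736769, -0.02741899,
       -0.05283223]), 'effort': array([ 4.42449837e-04, -4.12471175e+01, -2.31975245e+01,  7.27488846e-02,
        4.56984679e-02, -1.61383764e-04]), 'ee_pos': array([ 181.17219303, -545.19355174,  213.14135259]), 'ee_rot': array([-1.79901769e+02, -1.47201143e-03,  1.83825880e+01]), 'force': array([0.74389136, 0.45154742, 0.18187913]), 'torque': array([-0.00528359, -0.02279644, -0.05016004]), 'gripper_force': 0.0, 'gripper_width': 91.57762190034236}
top cam at [ 341.   97. 1331.] -0.1163220787954416
drip_tray [([387.0, 171.0], 0.65, [674.0, -105.0]), ([441.0, 252.0], 0.62, [453.0, -256.0])]
grate [([262.0, 236.0], 0.85, [484.0, 232.0]), ([258.0, 320.0], 0.75, [261.0, 237.0]), ([169.0, 249.0], 0.57, [443.0, 484.0])]
white_cup [([338.0, 212.0], 0.59, [557.0, 29.0])]
blue_cup [([444.0, 186.0], 0.89, [636.0, -264.0]), ([338.0, 213.0], 0.36, [552.0, 27.0])]
red
[... 468 characters left out ...]
182.0], 0.33, [633.0, 240.0])]
scene cam at [944. 431. 991.] -0.06454917173640798
drip_tray [([221.0, 168.0], 0.92, [456.0, -255.0])]
grate [([376.0, 283.0], 0.87, [483.0, 241.0]), ([488.0, 339.0], 0.68, [446.0, 502.0]), ([430.0, 215.0], 0.6, [250.0, 242.0])]
white_cup [([282.0, 253.0], 0.91, [551.0, 28.0])]
blue_cup [([170.0, 214.0], 0.66, [635.0, -253.0]), ([333.0, 333.0], 0.25, [633.0, 235.0])]
red_pod [([307.0, 212.0], 0.77, [428.0, 4.0])]
green_pod [([337.0, 331.0], 0.74, [624.0, 240.0])]
red_dish [([278.0, 314.0], 0.98, [670.0, 116.0])]
green_dish [([203.0, 258.0], 0.57, [672.0, -106.0])]
dallah [([114.0, 225.0], 0.95, [738.0, -338.0])]
canister [([345.0, 404.0], 0.63, [735.0, 341.0])]
```

View pics/top0.png

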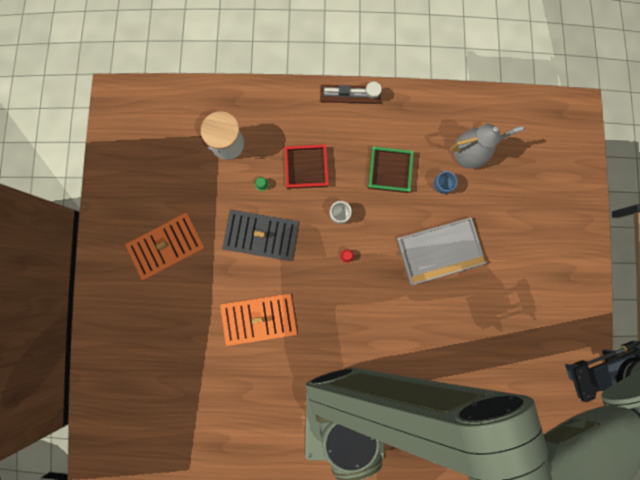

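View pics/scene0.png

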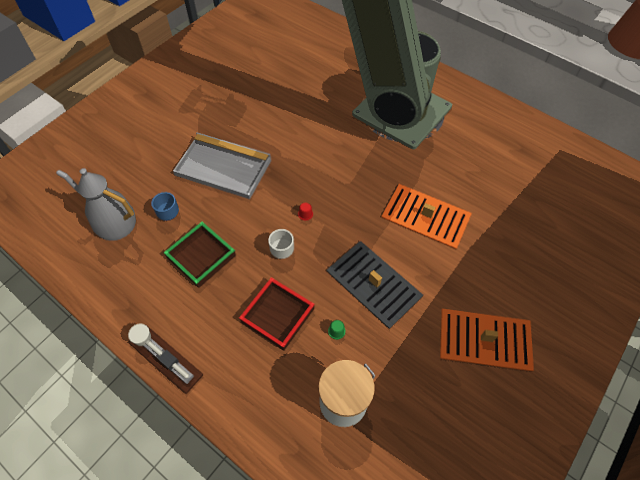

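Dark grate candidates in top view: dark (261,235), orange (258,320), red-orange (165,247). I choose the dark one, at about (484,236). The orange ones are decoys. The tray is at (441,250) with its lip toward the robot. The cups are white (340,212) and blue (446,182). The pods are red (347,256) and green (261,183). Next I fit poses by silhouette.

```bash
cat > fit.py <<'E'
from h import *
from scipy.optimize import minimize
def box(x0,x1,y0,y1,z0,z1): return np.array([[x,y,z] for x in(x0,x1) for y in(y0,y1) for z in(z0,z1)],float)
def cyl(*rz): 
    a=np.linspace(0,2*np.pi,25)[:-1]; return np.vstack([np.c_[r*np.cos(a),r*np.sin(a),0*a+z] for r,z in rz])
cup=cyl((19,0),(27.5,14),(28,52)); pod=cyl((18.5,0),(18.5,2),(15,27),(12,31))
M={'grate':[box(-55,55,-95,95,0,5),box(-6,6,-13,13,5,39)],
'drip_tray':[np.vstack([box(-65,65,-105,105,0,18),box(-65,-61,-105,105,0,27)])],
'white_cup':[cup],'blue_cup':[cup],'red_pod':[pod],'green_pod':[pod],
'red_dish':[box(-56,56,-56,56,0,25)],'green_dish':[box(-56,56,-56,56,0,25)]}
def fit(name,pics,x0,z0=0,S=4):
    masks=[]
    for p in pics:
        best=None
        for d in spotter.trace(p,name):
            e=np.hypot(*(np.array(d['box'][:2])-proj(p,[x0[0],x0[1],10])))
            if best is None or e<best[0]: best=(e,d)
        if best is None or best[0]>40: continue
        masks.append((p,best[1]['mask']))
    def sil(p,v):
        im=np.zeros((480*S//2,640*S//2),np.uint8); im=np.zeros((480,640),np.uint8)
        c,s=np.cos(np.radians(v[2])),np.sin(np.radians(v[2]))
        for P in M[name]:
            Q=np.c_[c*P[:,0]-s*P[:,1]+v[0],s*P[:,0]+c*P[:,1]+v[1],P[:,2]+z0]
            uv=np.array([proj(p,q) for q in Q])
            h=cv2.convexHull((uv*16).round().astype(np.int32)); cv2.fillConvexPoly(im,h,255,cv2.LINE_AA,4)
        return im/255.
    def cost(v):
        r=0
        for p,m in masks:
            s=sil(p,v); r+=1-np.minimum(s,m).sum()/np.maximum(s,m).sum()
        return r/len(masks)
    if not masks: return None
    best=None
    for y in ([x0[2]] if len(pod)==len(M[name][0]) or len(M[name][0])==len(cup) else [x0[2]-8,x0[2],x0[2]+8]):
        v0=np.array([x0[0],x0[1],y],float)
        r=minimize(cost,v0,method='Nelder-Mead',options=dict(initial_simplex=[v0,v0+[8,0,0],v0+[0,8,0],v0+[0,0,6]],maxiter=120,xatol=.1,fatol=1e-4))
        if best is None or r.fun<best.fun: best=r
    return best.x.round(1),round(best.fun,3),len(masks)
E
cat > b.py <<'E'
from fit import *
T,S=grab('top'),grab('scene')
np.set_printoptions(suppress=True)
G={'grate':(484,236,-12),'drip_tray':(455,-255,15),'white_cup':(545,28,0),'blue_cup':(630,-257,0),'red_pod':(430,4,0),'green_pod':(627,240,0),'red_dish':(670,117,0),'green_dish':(673,-107,0)}
for n,g in G.items(): print(n,'both',fit(n,[T,S],g),'top',fit(n,[T],g),'scene',fit(n,[S],g))
E
time python3 b.py
```

```text
grate both (array([485. , 236.3,  -8.6]), np.float64(0.049), 2) top (array([487. , 237.2,  -7.8]), np.float64(0.049), 1) scene (array([483.2, 235.9,  -8.3]), np.float64(0.037), 1)
drip_tray both (array([ 454. , -251.8,   16.8]), np.float64(0.056), 2) top (array([ 455.8, -251. ,   17.2]), np.float64(0.047), 1) scene (array([ 452.6, -252.5,   16.9]), np.float64(0.056), 1)
white_cup both (array([548.5,  23.7,   8.9]), np.float64(0.098), 2) top (array([549.7,  23.5,   2.4]), np.float64(0.072), 1) scene (array([545.5,  22.3,   7. ]), np.float64(0.102), 1)
blue_cup both (array([ 638. , -256.9,    0.1]), np.float64(0.106), 2) top (array([ 639.7, -257.6,   -2.2]), np.float64(0.127), 1) scene (array([ 637.4, -256.4,    1.5]), np.float64(0.067), 1)
red_pod both (array([434.7,   1.3,   0.7]), np.float64(0.16), 2) top (array([436.1,   0.4,   0.3]), np.float64(0.155), 1) scene (array([432.9,   1.2,   0.8]), np.float64(0.139), 1)
green_pod both (array([624.3, 236.6,   6.5]), np.float64(0.145), 1) top None scene (array([624.3, 236.6,   6.5]), np.float64(0.145), 1)
red_dish both (array([675.7, 117.1,   4. ]), np.float64(0.055), 2) top (array([677.5, 117.3,   4.1]), np.float64(0.043), 1) scene (array([673.4, 116.8,   4.4]), np.float64(0.043), 1)
green_dish both (array([ 671.9, -113.3,   -5. ]), np.float64(0.061), 2) top (array([ 674.9, -112.9,   -5.3]), np.float64(0.047), 1) scene (array([ 669.6, -113.3,   -5.1]), np.float64(0.031), 1)
real	0m19.945s
user	0m8.607s
sys	0m4.968s
```

{"method": "apply_moves", "body": {
  "delta_pos": [
    [0.362,0.931,0],
    [0.362,0.931,0],
    [0.362,0.931,0],
    [0.362,0.931,0]
  ],
  "rot": [
    [0,0,0.105],
    [0,0,0.105],
    [0,0,0.105],
    [0,0,0.105]
  ],
  "hand": [1,1,1,1],
  "newtons": 30
}}

```text
time_s: 3.13
ee_pos: [225.7, -428.1, 213.9]
ee_rot: [-179.8, -0.1, 27.6]
force: [-1.2, -0.5, -1.1]
gripper_width: 90.9
gripper_force: 0.0
```

{"method": "apply_moves", "body": {
  "delta_pos": [
    [0.362,0.931,0],
    [0.362,0.931,0],
    [0.362,0.931,0],
    [0.362,0.931,0]
  ],
  "rot": [
    [0,0,0.105],
    [0,0,0.105],
    [0,0,0.105],
    [0,0,0.105]
  ],
  "hand": [1,1,1,1]
}}

```text
time_s: 3.47
ee_pos: [269.0, -317.3, 214.1]
ee_rot: [-179.9, -0.1, 36.7]
force: [0.5, 0.2, -0.0]
gripper_width: 91.3
gripper_force: 0.0
```

{"method": "apply_moves", "body": {
  "delta_pos": [
    [0.362,0.931,0],
    [0.362,0.931,0],
    [0.362,0.931,0],
    [0.362,0.931,0]
  ],
  "rot": [
    [0,0,0.105],
    [0,0,0.105],
    [0,0,0.105],
    [0,0,0.105]
  ],
  "hand": [1,1,1,1]
}}

```text
time_s: 3.8
ee_pos: [312.9, -206.4, 214.2]
ee_rot: [-180.0, -0.1, 45.8]
force: [-1.1, 0.0, -0.6]
gripper_width: 91.3
gripper_force: 0.0
```

{"method": "apply_moves", "body": {
  "delta_pos": [
    [0.362,0.931,0],
    [0.362,0.931,0],
    [0.362,0.931,0],
    [0.362,0.931,0]
  ],
  "rot": [
    [0,0,0.105],
    [0,0,0.105],
    [0,0,0.105],
    [0,0,0.105]
  ],
  "hand": [1,1,1,1]
}}

```text
time_s: 4.13
ee_pos: [357.2, -95.2, 214.3]
ee_rot: [180.0, -0.2, 54.8]
force: [0.6, -1.3, 0.2]
gripper_width: 91.2
gripper_force: 0.0
```

{"method": "apply_moves", "body": {
  "delta_pos": [
    [0.362,0.931,0],
    [0.362,0.931,0],
    [0.362,0.931,0],
    [0.362,0.931,0]
  ],
  "rot": [
    [0,0,0.105],
    [0,0,0.105],
    [0,0,0.105],
    [0,0,0.105]
  ],
  "hand": [1,1,1,1]
}}

```text
time_s: 4.47
ee_pos: [401.5, 16.2, 214.3]
ee_rot: [179.9, -0.2, 63.8]
force: [0.3, -0.2, -0.4]
gripper_width: 90.9
gripper_force: 0.0
```

{"method": "apply_moves", "body": {
  "delta_pos": [
    [0.362,0.931,0],
    [0.362,0.931,0],
    [0.362,0.931,0],
    [0.362,0.931,0]
  ],
  "rot": [
    [0,0,0.105],
    [0,0,0.105],
    [0,0,0.105],
    [0,0,0.105]
  ],
  "hand": [1,1,1,1]
}}

```text
time_s: 4.8
ee_pos: [445.4, 127.7, 213.9]
ee_rot: [179.9, -0.2, 72.7]
force: [0.6, 0.3, 0.3]
gripper_width: 91.2
gripper_force: 0.0
```

{"method": "apply_moves", "body": {
  "delta_pos": [
    [0.362,0.931,0],
    [0.362,0.931,0],
    [0.362,0.931,0],
    [0.362,0.931,0]
  ],
  "rot": [
    [0,0,0.105],
    [0,0,0.105],
    [0,0,0.105],
    [0,0,0.105]
  ],
  "hand": [1,1,1,1]
}}

```text
time_s: 5.13
ee_pos: [488.9, 239.3, 213.4]
ee_rot: [179.9, -0.2, 81.7]
force: [0.7, 0.2, -0.2]
gripper_width: 91.3
gripper_force: 0.0
```

```bash
cat > w.py <<'E'
import sys
from fit import *
np.set_printoptions(suppress=True,precision=2)
p=grab('wrist'); print(p['st']['ee_pos'],p['st']['ee_rot'],p['st']['time_s'],p['st']['force'])
if len(sys.argv)>6: save(p,sys.argv[6])
n=sys.argv[1]; g=list(map(float,sys.argv[2:5])); z0=float(sys.argv[5])
print(n,fit(n,[p],g,z0))
E
python3 w.py grate 485 236 -8.6 0 w1.png
```

```text
[488.94 239.3  213.45] [179.88  -0.15  81.67] 5.1333 [ 0.73  0.21 -0.22]
grate (array([486.4, 239. ,  -8.2]), np.float64(0.042), 1)
```

View pics/w1.png

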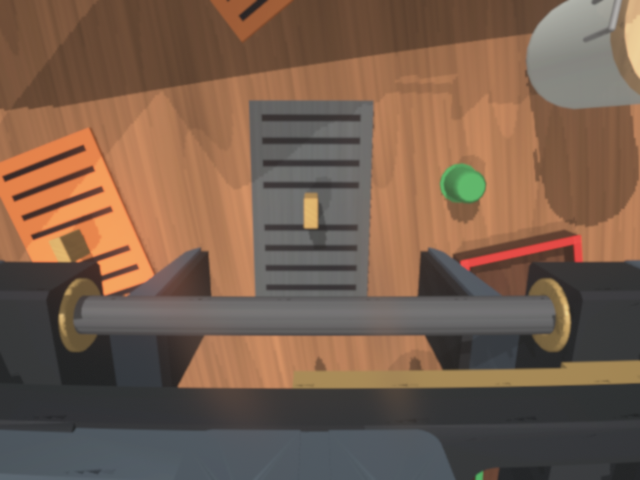

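The dark grate with its brass tab shows at (311,211), between the fingers (columns 208–420); the orange decoy is off to the left. The choice is right. The lower end of the grate is hidden by the gripper, so I take the y value from the tab.

```bash
cat > c.py <<'E'
from h import *
p=grab('wrist'); im=p['pixels'][185:235,290:335].astype(int)
m=(im[:,:,0]-im[:,:,2])>50; v,u=np.nonzero(m); print(m.sum(),u.min()+290,u.max()+290,v.min()+185,v.max()+185)
print(p['st']['ee_pos'])
for y in (236,239):
  c,s=np.cos(np.radians(-8.4)),np.sin(np.radians(-8.4))
  P=np.array([proj(p,[486+c*a-s*b,y+s*a+c*b,z]) for a in(-6,6) for b in(-13,13) for z in(5,39)]); print(y,P.min(0),P.max(0))
E
python3 c.py
```

```text
504 306 320 187 221
[486.34507107 235.00993344 213.26372095]
236 [306.53144151 188.65125263] [320.83038306 224.54062508]
239 [305.9919744 185.4354533] [320.31913652 221.14751276]
```

{"method": "apply_moves", "body": {
  "delta_pos": [
    [0,0.02,-1],
    [0,0.02,-1],
    [0,0.02,-1],
    [0,0.02,-1]
  ],
  "rot": [
    [0,0,0],
    [0,0,0],
    [0,0,0],
    [0,0,0]
  ],
  "hand": [0.6,0.6,0.6,0.6],
  "newtons": 45
}}

```text
time_s: 5.62
ee_pos: [480.4, 234.1, 87.9]
ee_rot: [-179.3, 0.5, 81.4]
force: [-1.1, -1.2, -0.5]
gripper_width: 67.3
gripper_force: 0.0
```

{"method": "apply_moves", "body": {
  "delta_pos": [
    [0,0,-0.35],
    [0,0,-0.6],
    [0,0,-0.7],
    [0,0,-0.7],
    [0,0,-0.7]
  ],
  "rot": [
    [0,0,0],
    [0,0,0],
    [0,0,0],
    [0,0,0],
    [0,0,0]
  ],
  "hand": [0.6,0.6,0.6,0.6,0.6]
}}

```text
time_s: 6.03
ee_pos: [486.5, 238.0, 11.5]
ee_rot: [179.9, -0.0, 81.5]
force: [-0.5, 0.8, 1.3]
gripper_width: 54.9
gripper_force: 0.0
```

{"method": "apply_moves", "body": {
  "delta_pos": [
    [0,0,0],
    [0,0,0],
    [0,0,0],
    [0,0,0],
    [0,0,0],
    [0,0,0],
    [0,0,0],
    [0,0,0]
  ],
  "rot": [
    [0,0,0],
    [0,0,0],
    [0,0,0],
    [0,0,0],
    [0,0,0],
    [0,0,0],
    [0,0,0],
    [0,0,0]
  ],
  "hand": [0,0,0,0,0,0,0,0]
}}

```text
time_s: 6.7
ee_pos: [485.6, 238.9, 10.2]
ee_rot: [180.0, -0.0, 81.6]
force: [0.3, -0.2, 2.2]
gripper_width: 11.7
gripper_force: 45.0
```

{"method": "apply_moves", "body": {
  "delta_pos": [
    [0,0,0.08],
    [0,0,0.25],
    [0,0,0.5],
    [0,0,0.75],
    [0,0,1],
    [0,0,1]
  ],
  "rot": [
    [0,0,0],
    [0,0,0],
    [0,0,0],
    [0,0,0],
    [0,0,0],
    [0,0,0]
  ],
  "hand": [0,0,0,0,0,0]
}}

```text
time_s: 7.2
ee_pos: [488.6, 240.4, 136.1]
ee_rot: [179.4, -0.4, 81.6]
force: [0.9, 1.1, -1.7]
gripper_width: 11.8
gripper_force: 45.0
```

{"method": "apply_moves", "body": {
  "delta_pos": [
    [-0.004,-0.1,0],
    [-0.01,-0.3,0],
    [-0.02,-0.55,0],
    [-0.03,-0.81,0]
  ],
  "rot": [
    [0,0,0.01],
    [0,0,0.02],
    [0,0,0.04],
    [0,0,0.0586]
  ],
  "hand": [0,0,0,0]
}}

```text
time_s: 7.53
ee_pos: [480.7, 140.8, 129.2]
ee_rot: [-179.9, 0.0, 86.8]
force: [0.6, -0.4, -2.2]
gripper_width: 11.9
gripper_force: 45.0
```

{"method": "apply_moves", "body": {
  "delta_pos": [
    [-0.01,-0.27,0],
    [-0.02,-0.54,0],
    [-0.03,-0.81,0]
  ],
  "rot": [
    [0,0,0.02],
    [0,0,0.04],
    [0,0,0.0586]
  ],
  "hand": [0,0,0]
}}

```text
time_s: 7.78
ee_pos: [476.9, 43.0, 129.3]
ee_rot: [-179.9, 0.0, 91.7]
force: [0.1, -0.4, -3.1]
gripper_width: 11.7
gripper_force: 45.0
```

{"method": "apply_moves", "body": {
  "delta_pos": [
    [-0.01,-0.27,0],
    [-0.02,-0.54,0],
    [-0.03,-0.81,0]
  ],
  "rot": [
    [0,0,0.02],
    [0,0,0.04],
    [0,0,0.0586]
  ],
  "hand": [0,0,0]
}}

```text
time_s: 8.03
ee_pos: [473.4, -54.2, 129.4]
ee_rot: [-179.9, -0.0, 96.7]
force: [0.2, -0.1, -2.9]
gripper_width: 11.4
gripper_force: 45.0
```

{"method": "apply_moves", "body": {
  "delta_pos": [
    [-0.01,-0.27,0],
    [-0.02,-0.54,0],
    [-0.03,-0.81,0]
  ],
  "rot": [
    [0,0,0.02],
    [0,0,0.04],
    [0,0,0.0586]
  ],
  "hand": [0,0,0]
}}

```text
time_s: 8.28
ee_pos: [469.8, -151.3, 129.3]
ee_rot: [-179.9, -0.1, 101.8]
force: [0.3, 0.3, -2.2]
gripper_width: 11.7
gripper_force: 45.0
```

{"method": "apply_moves", "body": {
  "delta_pos": [
    [-0.01,-0.27,0],
    [-0.02,-0.54,0],
    [-0.025,-0.7,0],
    [-0.03,-0.812,0],
    [-0.03,-0.812,0],
    [-0.03,-0.812,0]
  ],
  "rot": [
    [0,0,0.02],
    [0,0,0.04],
    [0,0,0.0586],
    [0,0,0.0586],
    [0,0,0.0586],
    [0,0,0.0586]
  ],
  "hand": [0,0,0,0,0,0]
}}

```text
time_s: 8.78
ee_pos: [466.8, -247.0, 129.3]
ee_rot: [-180.0, -0.1, 106.6]
force: [0.2, 1.3, -2.9]
gripper_width: 11.8
gripper_force: 45.0
```

{"method": "apply_moves", "body": {
  "delta_pos": [
    [0,0,0],
    [0,0,0],
    [0,0,0],
    [0,0,0],
    [0,0,0]
  ],
  "rot": [
    [0.015,-0.05,0],
    [0.035,-0.11,0],
    [0.0572,-0.1893,0],
    [0.0572,-0.1893,0],
    [0.0572,-0.1893,0]
  ],
  "hand": [0,0,0,0,0]
}}

```text
time_s: 9.2
ee_pos: [465.7, -246.2, 129.5]
ee_rot: [163.2, -0.2, 106.6]
force: [1.3, 0.5, -2.0]
gripper_width: 11.7
gripper_force: 45.0
```

```bash
cat > d.py <<'E'
from fit import *
import sys
w=grab('wrist'); save(w,'w2.png'); s=grab('scene'); save(s,'s2.png'); t=grab('top')
cv2.imwrite('pics/m2.png',np.hstack([cv2.resize(w['pixels'][:,:,::-1],(400,300)),cv2.resize(s['pixels'][100:280,80:320,::-1],(400,300))]))
print(s['st'])
for p in(s,t): print(fit('drip_tray',[p],(454,-252,16.8)))
E
python3 d.py
```

```text
{'time_s': 9.25, 'qpos': array([-37.77023982,  13.70975993, 112.01654244,  19.26746705,
        45.96152527, -66.94176662]), 'qvel': array([ 1.06744541,  0.77152084, -2.5407961 ,  0.17751835, -0.43025336,
       -0.68529319]), 'effort': array([-6.74456991e-01, -3.51241994e+01, -1.98631436e+01,  9.87203233e-01,
       -3.69927445e-01, -4.35177019e-03]), 'ee_pos': array([ 467.2449692 , -246.7669332 ,  130.12520142]), 'ee_rot': array([ 1.63098832e+02, -5.65582107e-02,  1.06724011e+02]), 'force': array([-0.29371589, -0.47014736, -2.31786364]), 'torque': array([-0.16364919,  0.10419084, -0.01822955]), 'gripper_force': 44.99949753284454, 'gripper_width': 12.010907658012334}
(array([ 452.6, -252.3,   16.6]), np.float64(0.278), 1)
(array([ 449.2, -249.4,   13.4]), np.float64(0.758), 1)
```

View pics/m2.png

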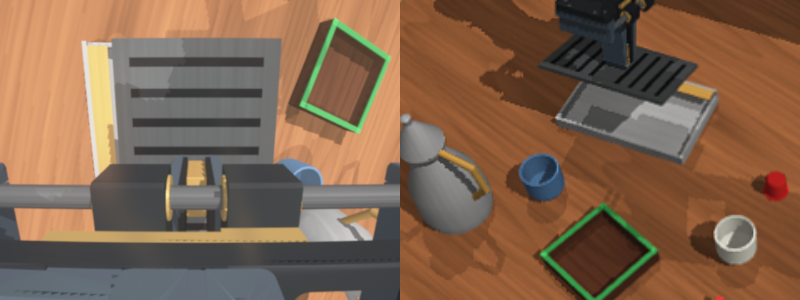

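The left panel (wrist) shows the grate tilted above the tray, with the brass lip along its left side and the tray's corner at about (83,40) there. The right panel shows the grate clear of the walls. I check the tray corner before inserting.

```bash
cat > e.py <<'E'
from h import *
w=grab('wrist'); print(w['st']['ee_pos'],w['st']['ee_rot'])
ex=np.array([.9573,.2890]);ey=np.array([-.289,.9573]);c=np.array([454.5,-251.5])
im=w['pixels'][:,:,::-1].copy()
for a,b,z,col in [(-65,105,27,(0,0,255)),(-43,105,27,(0,255,0)),(-65,40,27,(0,0,255)),(-43,40,27,(0,255,0))]:
    q=proj(w,[*(c+a*ex+b*ey),z]); print(a,b,q.round(1)); cv2.drawMarker(im,tuple(q.round().astype(int).tolist()),col,cv2.MARKER_CROSS,9,1)
# grate corners from TCP
T=np.eye(4); R=rpy(w['st']['ee_rot']); 
for gx,gy in[(-55,95),(55,95)]:
    # tool y ~ +-grate x
    for sx in(1,):
        gxv=R[:,1]; gxv=gxv if gxv[0]>0 else -gxv; gyv=R[:,0]; gyv=gyv if gyv[1]>0 else -gyv; up=-R[:,2]
        X=w['st']['ee_pos']+gx*gxv+gy*gyv-5*up; q=proj(w,X); cv2.drawMarker(im,tuple(q.round().astype(int).tolist()),(255,0,255),cv2.MARKER_CROSS,9,1)
cv2.imwrite('pics/w3.png',cv2.resize(im[30:300,100:480],None,fx=2,fy=2,interpolation=cv2.INTER_NEAREST))
E
python3 e.py
```

```text
[ 468.71024834 -247.08453941  130.35204831] [1.63008477e+02 1.97199747e-02 1.06845252e+02]
-65 105 [126.   62.6]
-43 105 [166.6  63.7]
-65 40 [136.2 177.2]
-43 40 [174.4 175.9]
```

View pics/w3.png

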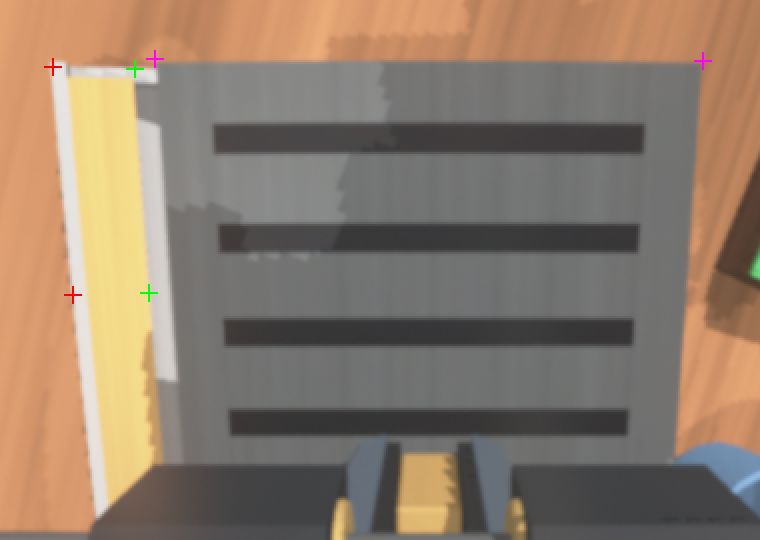

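Overlay matches within about 1 mm: tray corner at (53,67), lip edge at (135,68), grate corners at (155,59) and (703,61). Inserting now.

{"method": "apply_moves", "body": {
  "delta_pos": [
    [0,0,-0.2],
    [0,0,-0.4],
    [0,0,-0.6],
    [0,0,-0.72],
    [0,0,-0.787],
    [0,0,-0.787],
    [0,0,-0.787]
  ],
  "rot": [
    [0,0,0],
    [0,0,0],
    [0,0,0],
    [0,0,0],
    [0,0,0],
    [0,0,0],
    [0,0,0]
  ],
  "hand": [0,0,0,0,0,0,0]
}}

```text
time_s: 10.08
ee_pos: [468.1, -247.6, 35.8]
ee_rot: [163.0, -0.0, 106.8]
force: [0.7, -1.4, -2.7]
gripper_width: 12.0
gripper_force: 45.0
```

{"method": "apply_moves", "body": {
  "delta_pos": [
    [-0.04,-0.012,0],
    [-0.08,-0.024,0],
    [-0.12,-0.036,0],
    [-0.159,-0.048,0],
    [-0.159,-0.048,0],
    [-0.159,-0.048,0]
  ],
  "rot": [
    [0,0,0],
    [0,0,0],
    [0,0,0],
    [0,0,0],
    [0,0,0],
    [0,0,0]
  ],
  "hand": [0,0,0,0,0,0]
}}

```text
time_s: 10.58
ee_pos: [448.0, -253.5, 35.9]
ee_rot: [163.0, -0.0, 106.7]
force: [0.2, -0.3, -3.4]
gripper_width: 11.6
gripper_force: 45.0
```

{"method": "apply_moves", "body": {
  "delta_pos": [
    [0.01,0.003,-0.032],
    [0.021,0.006,-0.065],
    [0.031,0.01,-0.098],
    [0.042,0.013,-0.13],
    [0.042,0.013,-0.13],
    [0.042,0.013,-0.13]
  ],
  "rot": [
    [-0.0143,0.0473,0],
    [-0.0286,0.0947,0],
    [-0.0429,0.142,0],
    [-0.0572,0.1893,0],
    [-0.0572,0.1893,0],
    [-0.0572,0.1893,0]
  ],
  "hand": [0,0,0,0,0,0]
}}

```text
time_s: 11.08
ee_pos: [454.3, -251.1, 19.7]
ee_rot: [179.9, -0.0, 106.8]
force: [-0.3, 1.0, -3.2]
gripper_width: 12.1
gripper_force: 45.0
```

{"method": "apply_moves", "body": {
  "delta_pos": [
    [0,0,-0.01],
    [0,0,-0.02],
    [0,0,-0.03],
    [0,0,-0.034],
    [0,0,-0.034]
  ],
  "rot": [
    [0,0,0],
    [0,0,0],
    [0,0,0],
    [0,0,0],
    [0,0,0]
  ],
  "hand": [0,0,0,0,0]
}}

```text
time_s: 11.5
ee_pos: [452.5, -251.9, 16.2]
ee_rot: [-180.0, -0.0, 106.7]
force: [-2.4, 0.2, 1.1]
gripper_width: 11.8
gripper_force: 45.0
```

{"method": "apply_moves", "body": {
  "delta_pos": [
    [0,0,0],
    [0,0,0],
    [0,0,0],
    [0,0,0],
    [0,0,0]
  ],
  "rot": [
    [0,0,0],
    [0,0,0],
    [0,0,0],
    [0,0,0],
    [0,0,0]
  ],
  "hand": [0.3,0.3,0.3,0.3,0.3]
}}

```text
time_s: 11.92
ee_pos: [453.6, -251.7, 15.9]
ee_rot: [180.0, 0.0, 106.7]
force: [-0.7, 0.1, 1.1]
gripper_width: 27.6
gripper_force: 0.0
```

{"method": "apply_moves", "body": {
  "delta_pos": [
    [0,0,0.1],
    [0,0,0.4],
    [0,0,0.7],
    [0,0,1],
    [0,0,1]
  ],
  "rot": [
    [0,0,0],
    [0,0,0],
    [0,0,0],
    [0,0,0],
    [0,0,0]
  ],
  "hand": [0.3,0.3,0.3,0.3,0.3]
}}

```text
time_s: 12.33
ee_pos: [457.4, -253.9, 142.7]
ee_rot: [179.4, 0.6, 106.7]
force: [1.1, -0.7, -0.1]
gripper_width: 27.4
gripper_force: 0.0
```

{"method": "apply_moves", "body": {
  "delta_pos": [
    [0,0,0.3],
    [0,0,0.6],
    [0,0,0.8],
    [0,0,0.8],
    [0,0,0.8]
  ],
  "rot": [
    [0,0,0],
    [0,0,0],
    [0,0,0],
    [0,0,0],
    [0,0,0]
  ],
  "hand": [1,1,1,1,1]
}}

```text
time_s: 12.75
ee_pos: [453.9, -251.9, 232.7]
ee_rot: [179.9, 0.1, 106.7]
force: [0.2, 0.2, -0.7]
gripper_width: 57.8
gripper_force: 0.0
```

```bash
cat > f.py <<'E'
from fit import *
w=grab('wrist'); s=grab('scene')
cv2.imwrite('pics/m3.png',np.hstack([cv2.resize(w['pixels'][:,:,::-1],(400,300)),cv2.resize(s['pixels'][100:280,80:320,::-1],(400,300))]))
print(w['st']['ee_pos'],w['st']['ee_rot'])
print(fit('grate',[w],(454,-252,16.8),6),fit('grate',[s],(454,-252,16.8),6))
print(fit('blue_cup',[w,s],(639,-257,0)),fit('blue_cup',[s],(639,-257,0)))
E
python3 f.py
```

```text
[ 453.89099059 -251.90454155  232.7131033 ] [1.79882504e+02 1.15546018e-01 1.06735414e+02]
(array([ 460.4, -250.1,   16.7]), np.float64(0.131), 1) (array([ 451.1, -254.9,   15.6]), np.float64(0.104), 1)
(array([ 6.360e+02, -2.555e+02,  6.000e-01]), np.float64(0.361), 2) (array([ 635.7, -257. ,    1. ]), np.float64(0.142), 1)
```

View pics/m3.png

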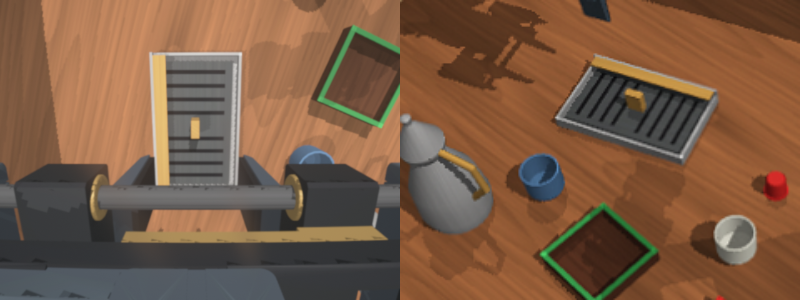

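The grate lies flat in the tray with its edge under the brass lip: wrist panel (197,120), scene panel (640,105). Now the blue cup, with the yaw turned 28° to keep the gripper body clear of the dallah.

{"method": "apply_moves", "body": {
  "delta_pos": [
    [0.25,-0.007,-0.05],
    [0.5,-0.014,-0.11],
    [0.765,-0.021,-0.17]
  ],
  "rot": [
    [0,0,0.055],
    [0,0,0.11],
    [0,0,0.164]
  ],
  "hand": [1,1,1]
}}

```text
time_s: 13.35
ee_pos: [545.8, -254.3, 211.1]
ee_rot: [-180.0, -0.0, 121.0]
force: [0.7, -0.6, 0.5]
gripper_width: 90.9
gripper_force: 0.0
```

{"method": "apply_moves", "body": {
  "delta_pos": [
    [0.25,-0.007,-0.05],
    [0.5,-0.014,-0.11],
    [0.765,-0.021,-0.17],
    [0.765,-0.021,-0.17],
    [0.765,-0.021,-0.17],
    [0.765,-0.021,-0.17]
  ],
  "rot": [
    [0,0,0.055],
    [0,0,0.11],
    [0,0,0.164],
    [0,0,0.164],
    [0,0,0.164],
    [0,0,0.164]
  ],
  "hand": [1,1,1,1,1,1]
}}

```text
time_s: 13.85
ee_pos: [636.2, -256.6, 190.2]
ee_rot: [-179.9, -0.1, 134.9]
force: [-0.6, 0.0, 0.8]
gripper_width: 91.4
gripper_force: 0.0
```

```bash
python3 w.py blue_cup 637.5 -257 0 0 w4.png; python3 w.py blue_cup 637.5 -257 0 0
```

```text
[ 636.24 -256.59  190.24] [-179.94   -0.11  134.89] 13.85 [-0.57  0.    0.82]
blue_cup None
[ 635.98 -256.84  191.56] [-179.99   -0.    134.87] 13.95 [-0.85  0.31 -0.27]
blue_cup (array([ 637. , -255.5,   -1.8]), np.float64(0.057), 1)
```

View pics/w4.png

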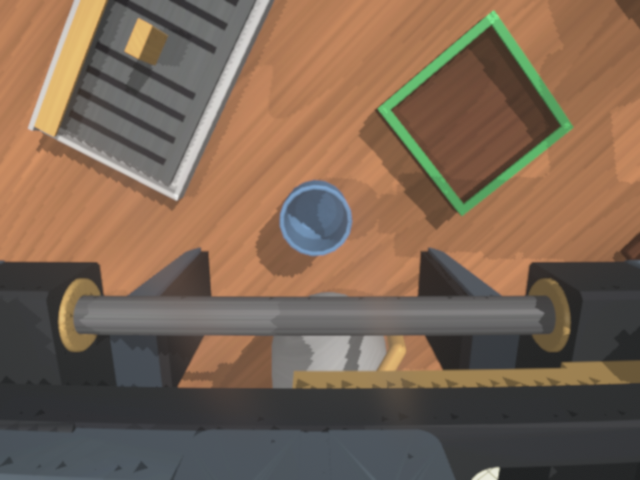

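{"method": "apply_moves", "body": {
  "delta_pos": [
    [0,0.008,-0.3],
    [0,0.008,-0.6],
    [0,0.008,-0.9],
    [0,0.008,-0.9]
  ],
  "rot": [
    [0,0,0],
    [0,0,0],
    [0,0,0],
    [0,0,0]
  ],
  "hand": [1,1,1,1],
  "newtons": 15
}}

```text
time_s: 14.38
ee_pos: [631.6, -253.9, 76.3]
ee_rot: [-179.7, -0.7, 134.9]
force: [-2.1, 1.1, -1.2]
gripper_width: 91.4
gripper_force: 0.0
```

{"method": "apply_moves", "body": {
  "delta_pos": [
    [0,0,-0.2],
    [0,0,-0.4],
    [0,0,-0.53],
    [0,0,-0.53],
    [0,0,-0.53]
  ],
  "rot": [
    [0,0,0],
    [0,0,0],
    [0,0,0],
    [0,0,0],
    [0,0,0]
  ],
  "hand": [1,1,1,1,1]
}}

```text
time_s: 14.8
ee_pos: [637.3, -256.1, 21.0]
ee_rot: [180.0, 0.1, 134.9]
force: [0.9, 0.5, 1.4]
gripper_width: 91.2
gripper_force: 0.0
```

{"method": "apply_moves", "body": {
  "delta_pos": [
    [0,0,0],
    [0,0,0],
    [0,0,0],
    [0,0,0],
    [0,0,0],
    [0,0,0],
    [0,0,0]
  ],
  "rot": [
    [0,0,0],
    [0,0,0],
    [0,0,0],
    [0,0,0],
    [0,0,0],
    [0,0,0],
    [0,0,0]
  ],
  "hand": [0.4,0.4,0.4,0.4,0.4,0.4,0.4]
}}

```text
time_s: 15.38
ee_pos: [637.1, -255.9, 20.0]
ee_rot: [180.0, 0.0, 134.9]
force: [-0.4, -0.2, 2.9]
gripper_width: 56.0
gripper_force: 15.0
```

{"method": "apply_moves", "body": {
  "delta_pos": [
    [0,0,0.08],
    [0,0,0.3],
    [0,0,0.6],
    [0,0,0.8],
    [0,0,0.8]
  ],
  "rot": [
    [0,0,0],
    [0,0,0],
    [0,0,0],
    [0,0,0],
    [0,0,0]
  ],
  "hand": [0.4,0.4,0.4,0.4,0.4]
}}

```text
time_s: 15.8
ee_pos: [640.3, -257.1, 122.5]
ee_rot: [179.7, 0.6, 134.9]
force: [1.4, -1.2, -0.1]
gripper_width: 56.4
gripper_force: 15.0
```

{"method": "apply_moves", "body": {
  "delta_pos": [
    [-0.1,-0.03,0],
    [-0.3,-0.08,0],
    [-0.5,-0.14,0],
    [-0.682,-0.198,0]
  ],
  "rot": [
    [0,0,-0.04],
    [0,0,-0.08],
    [0,0,-0.12],
    [0,0,-0.164]
  ],
  "hand": [0.4,0.4,0.4,0.4]
}}

```text
time_s: 16.13
ee_pos: [553.4, -279.2, 114.7]
ee_rot: [-179.9, -0.1, 120.7]
force: [-0.1, 0.0, 0.4]
gripper_width: 56.2
gripper_force: 15.0
```

{"method": "apply_moves", "body": {
  "delta_pos": [
    [-0.2,-0.06,0],
    [-0.4,-0.12,0],
    [-0.58,-0.17,0],
    [-0.682,-0.198,0],
    [-0.682,-0.198,0],
    [-0.682,-0.198,0]
  ],
  "rot": [
    [0,0,-0.04],
    [0,0,-0.08],
    [0,0,-0.12],
    [0,0,-0.164],
    [0,0,-0.164],
    [0,0,-0.164]
  ],
  "hand": [0.4,0.4,0.4,0.4,0.4,0.4]
}}

```text
time_s: 16.63
ee_pos: [473.1, -303.3, 115.4]
ee_rot: [180.0, -0.0, 106.8]
force: [1.7, 0.2, -0.4]
gripper_width: 56.3
gripper_force: 15.0
```

{"method": "apply_moves", "body": {
  "delta_pos": [
    [0,0,-0.2],
    [0,0,-0.4],
    [0,0,-0.55],
    [0,0,-0.63],
    [0,0,-0.66],
    [0,0,-0.66],
    [0,0,-0.66]
  ],
  "rot": [
    [0,0,0],
    [0,0,0],
    [0,0,0],
    [0,0,0],
    [0,0,0],
    [0,0,0],
    [0,0,0]
  ],
  "hand": [0.4,0.4,0.4,0.4,0.4,0.4,0.4]
}}

```text
time_s: 17.22
ee_pos: [474.3, -303.6, 36.9]
ee_rot: [179.9, 0.1, 106.8]
force: [-0.1, -0.5, -0.9]
gripper_width: 56.0
gripper_force: 15.0
```

{"method": "apply_moves", "body": {
  "delta_pos": [
    [0,0,-0.01],
    [0,0,-0.02],
    [0,0,-0.03],
    [0,0,-0.038],
    [0,0,-0.038]
  ],
  "rot": [
    [0,0,0],
    [0,0,0],
    [0,0,0],
    [0,0,0],
    [0,0,0]
  ],
  "hand": [0.4,0.4,0.4,0.4,0.4]
}}

```text
time_s: 17.63
ee_pos: [473.2, -303.3, 31.8]
ee_rot: [180.0, 0.0, 106.7]
force: [-0.3, 0.4, -0.6]
gripper_width: 56.0
gripper_force: 15.0
```

{"method": "apply_moves", "body": {
  "delta_pos": [
    [0,0,-0.003],
    [0,0,-0.006],
    [0,0,-0.009],
    [0,0,-0.009]
  ],
  "rot": [
    [0,0,0],
    [0,0,0],
    [0,0,0],
    [0,0,0]
  ],
  "hand": [0.4,0.4,0.4,0.4]
}}

```text
time_s: 17.97
ee_pos: [473.3, -303.4, 30.9]
ee_rot: [180.0, 0.0, 106.7]
force: [-1.1, 0.0, 1.3]
gripper_width: 56.3
gripper_force: 15.0
```

{"method": "apply_moves", "body": {
  "delta_pos": [
    [0,0,0],
    [0,0,0],
    [0,0,0],
    [0,0,0]
  ],
  "rot": [
    [0,0,0],
    [0,0,0],
    [0,0,0],
    [0,0,0]
  ],
  "hand": [0.75,0.75,0.75,0.75]
}}

```text
time_s: 18.3
ee_pos: [473.3, -303.3, 30.6]
ee_rot: [180.0, 0.0, 106.7]
force: [0.4, 0.3, 0.3]
gripper_width: 68.2
gripper_force: 0.0
```

{"method": "apply_moves", "body": {
  "delta_pos": [
    [0,0,0.08],
    [0,0,0.25],
    [0,0,0.5],
    [0,0,0.8],
    [0,0,1],
    [0,0,1]
  ],
  "rot": [
    [0,0,0],
    [0,0,0],
    [0,0,0],
    [0,0,0],
    [0,0,0],
    [0,0,0]
  ],
  "hand": [0.75,0.75,0.75,0.75,1,1]
}}

```text
time_s: 18.8
ee_pos: [476.3, -305.3, 157.1]
ee_rot: [179.6, 0.5, 106.7]
force: [1.2, -1.0, 0.5]
gripper_width: 78.7
gripper_force: 0.0
```

{"method": "apply_moves", "body": {
  "delta_pos": [
    [0.07,0.3,0.04],
    [0.14,0.6,0.08],
    [0.208,0.909,0.11]
  ],
  "rot": [
    [0,0,0],
    [0,0,0],
    [0,0,0]
  ],
  "hand": [1,1,1]
}}

```text
time_s: 19.05
ee_pos: [498.1, -193.4, 164.1]
ee_rot: [180.0, 0.0, 106.6]
force: [0.3, -0.0, 0.1]
gripper_width: 91.3
gripper_force: 0.0
```

{"method": "apply_moves", "body": {
  "delta_pos": [
    [0.07,0.3,0.04],
    [0.14,0.6,0.08],
    [0.208,0.909,0.11]
  ],
  "rot": [
    [0,0,0],
    [0,0,0],
    [0,0,0]
  ],
  "hand": [1,1,1]
}}

```text
time_s: 19.3
ee_pos: [523.1, -83.5, 177.3]
ee_rot: [180.0, 0.0, 106.7]
force: [0.0, -0.2, 0.1]
gripper_width: 91.2
gripper_force: 0.0
```

{"method": "apply_moves", "body": {
  "delta_pos": [
    [0.07,0.3,0.04],
    [0.14,0.6,0.08],
    [0.208,0.909,0.11],
    [0.208,0.909,0.11],
    [0.208,0.909,0.11],
    [0.208,0.909,0.11]
  ],
  "rot": [
    [0,0,0],
    [0,0,0],
    [0,0,0],
    [0,0,0],
    [0,0,0],
    [0,0,0]
  ],
  "hand": [1,1,1,1,1,1]
}}

```text
time_s: 19.8
ee_pos: [547.6, 23.7, 189.8]
ee_rot: [-179.9, 0.0, 106.8]
force: [0.4, -0.1, 0.1]
gripper_width: 91.0
gripper_force: 0.0
```

```bash
cat > g.py <<'E'
from fit import *
np.set_printoptions(suppress=True,precision=2)
w=grab('wrist'); s=grab('scene'); t=grab('top'); w=grab('wrist'); print(w['st']['ee_pos'],w['st']['ee_rot'])
print(fit('white_cup',[w],(548,24,0)),fit('red_pod',[w],(434.7,1,0)),fit('red_pod',[s,t],(434.7,1,0)))
print(fit('blue_cup',[s],(473,-303,0),11),fit('blue_cup',[t],(473,-303,0),11))
cv2.imwrite('pics/m4.png',np.hstack([cv2.resize(w['pixels'][:,:,::-1],(400,300)),cv2.resize(s['pixels'][100:280,80:320,::-1],(400,300))]))
E
python3 g.py
```

```text
[547.71  22.68 189.94] [-179.96    0.    106.63]
(array([548.8,  26.3,   1.8]), np.float64(0.068), 1) (array([436.6,   5. ,  -0.9]), np.float64(0.101), 1) (array([433.9,   1.6,   5.2]), np.float64(0.187), 1)
(array([ 471. , -305.8,    3.5]), np.float64(0.072), 1) (array([ 476. , -305.7,    2.7]), np.float64(0.165), 1)
```

View pics/m4.png

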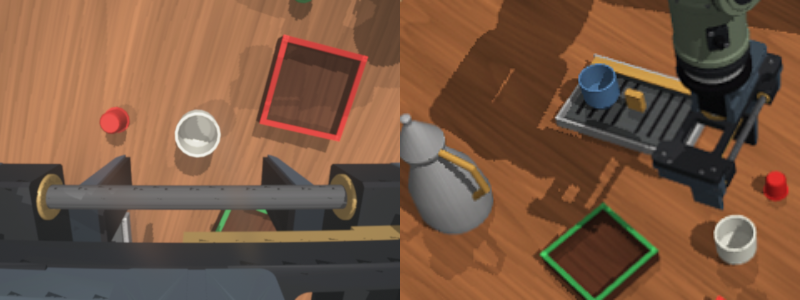

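Wrist panel: the white cup is at (198,133), centred between the fingers, with the red pod at (115,121). Scene panel: the blue cup stands upright on the grate at (600,88). Now grasping the white cup.

{"method": "apply_moves", "body": {
  "delta_pos": [
    [0.008,0.018,-0.3],
    [0.008,0.018,-0.6],
    [0.008,0.018,-0.9],
    [0.008,0.018,-0.9]
  ],
  "rot": [
    [0,0,0],
    [0,0,0],
    [0,0,0],
    [0,0,0]
  ],
  "hand": [1,1,1,1]
}}

```text
time_s: 20.63
ee_pos: [544.0, 25.9, 76.2]
ee_rot: [-179.3, -0.2, 106.7]
force: [0.2, -0.1, -0.8]
gripper_width: 91.3
gripper_force: 0.0
```

{"method": "apply_moves", "body": {
  "delta_pos": [
    [0,0,-0.2],
    [0,0,-0.4],
    [0,0,-0.523],
    [0,0,-0.523],
    [0,0,-0.523]
  ],
  "rot": [
    [0,0,0],
    [0,0,0],
    [0,0,0],
    [0,0,0],
    [0,0,0]
  ],
  "hand": [1,1,1,1,1]
}}

```text
time_s: 21.05
ee_pos: [549.9, 26.1, 20.5]
ee_rot: [180.0, 0.0, 106.7]
force: [0.3, 0.6, 0.5]
gripper_width: 91.0
gripper_force: 0.0
```

{"method": "apply_moves", "body": {
  "delta_pos": [
    [0,0,0],
    [0,0,0],
    [0,0,0],
    [0,0,0],
    [0,0,0],
    [0,0,0],
    [0,0,0]
  ],
  "rot": [
    [0,0,0],
    [0,0,0],
    [0,0,0],
    [0,0,0],
    [0,0,0],
    [0,0,0],
    [0,0,0]
  ],
  "hand": [0.4,0.4,0.4,0.4,0.4,0.4,0.4]
}}

```text
time_s: 21.63
ee_pos: [549.1, 26.1, 19.9]
ee_rot: [180.0, 0.0, 106.7]
force: [-0.1, 0.4, 4.0]
gripper_width: 55.6
gripper_force: 15.0
```

{"method": "apply_moves", "body": {
  "delta_pos": [
    [0,0,0.08],
    [0,0,0.3],
    [0,0,0.6],
    [0,0,0.8],
    [0,0,0.8]
  ],
  "rot": [
    [0,0,0],
    [0,0,0],
    [0,0,0],
    [0,0,0],
    [0,0,0]
  ],
  "hand": [0.4,0.4,0.4,0.4,0.4]
}}

```text
time_s: 22.05
ee_pos: [552.8, 26.3, 121.2]
ee_rot: [179.4, 0.2, 106.7]
force: [1.0, -0.4, -0.2]
gripper_width: 56.2
gripper_force: 15.0
```

{"method": "apply_moves", "body": {
  "delta_pos": [
    [-0.05,-0.1,0],
    [-0.16,-0.33,0],
    [-0.3,-0.63,0],
    [-0.448,-0.934,0]
  ],
  "rot": [
    [0,0,0],
    [0,0,0],
    [0,0,0],
    [0,0,0]
  ],
  "hand": [0.4,0.4,0.4,0.4]
}}

```text
time_s: 22.38
ee_pos: [493.2, -86.8, 114.0]
ee_rot: [-179.8, -0.1, 106.9]
force: [1.8, -1.1, -1.8]
gripper_width: 55.9
gripper_force: 15.0
```

{"method": "apply_moves", "body": {
  "delta_pos": [
    [-0.14,-0.3,0],
    [-0.28,-0.6,0],
    [-0.39,-0.82,0],
    [-0.448,-0.934,0],
    [-0.448,-0.934,0],
    [-0.448,-0.934,0]
  ],
  "rot": [
    [0,0,0],
    [0,0,0],
    [0,0,0],
    [0,0,0],
    [0,0,0],
    [0,0,0]
  ],
  "hand": [0.4,0.4,0.4,0.4,0.4,0.4]
}}

```text
time_s: 22.88
ee_pos: [440.0, -198.3, 114.3]
ee_rot: [-179.9, -0.1, 106.6]
force: [0.6, -0.1, -0.5]
gripper_width: 55.8
gripper_force: 15.0
```

{"method": "apply_moves", "body": {
  "delta_pos": [
    [0,0,-0.2],
    [0,0,-0.4],
    [0,0,-0.55],
    [0,0,-0.63],
    [0,0,-0.66],
    [0,0,-0.66],
    [0,0,-0.66]
  ],
  "rot": [
    [0,0,0],
    [0,0,0],
    [0,0,0],
    [0,0,0],
    [0,0,0],
    [0,0,0],
    [0,0,0]
  ],
  "hand": [0.4,0.4,0.4,0.4,0.4,0.4,0.4]
}}

```text
time_s: 23.47
ee_pos: [442.3, -197.9, 36.7]
ee_rot: [180.0, 0.0, 106.8]
force: [-0.4, -0.2, -1.1]
gripper_width: 55.9
gripper_force: 15.0
```

{"method": "apply_moves", "body": {
  "delta_pos": [
    [0,0,-0.01],
    [0,0,-0.02],
    [0,0,-0.03],
    [0,0,-0.038],
    [0,0,-0.038]
  ],
  "rot": [
    [0,0,0],
    [0,0,0],
    [0,0,0],
    [0,0,0],
    [0,0,0]
  ],
  "hand": [0.4,0.4,0.4,0.4,0.4]
}}

```text
time_s: 23.88
ee_pos: [441.6, -198.1, 31.8]
ee_rot: [180.0, 0.0, 106.7]
force: [-0.3, 0.3, 0.0]
gripper_width: 56.2
gripper_force: 15.0
```

{"method": "apply_moves", "body": {
  "delta_pos": [
    [0,0,-0.003],
    [0,0,-0.006],
    [0,0,-0.007],
    [0,0,-0.007]
  ],
  "rot": [
    [0,0,0],
    [0,0,0],
    [0,0,0],
    [0,0,0]
  ],
  "hand": [0.4,0.4,0.4,0.4]
}}

```text
time_s: 24.22
ee_pos: [441.6, -198.1, 30.9]
ee_rot: [180.0, 0.0, 106.7]
force: [0.6, -0.2, -0.6]
gripper_width: 55.8
gripper_force: 15.0
```

{"method": "apply_moves", "body": {
  "delta_pos": [
    [0,0,-0.003],
    [0,0,-0.006],
    [0,0,-0.006],
    [0,0,-0.006]
  ],
  "rot": [
    [0,0,0],
    [0,0,0],
    [0,0,0],
    [0,0,0]
  ],
  "hand": [0.4,0.4,0.4,0.4]
}}

```text
time_s: 24.55
ee_pos: [441.6, -198.1, 30.8]
ee_rot: [180.0, 0.0, 106.7]
force: [-2.5, 0.3, 7.1]
gripper_width: 56.2
gripper_force: 15.0
```

{"method": "apply_moves", "body": {
  "delta_pos": [
    [0,0,0],
    [0,0,0],
    [0,0,0],
    [0,0,0]
  ],
  "rot": [
    [0,0,0],
    [0,0,0],
    [0,0,0],
    [0,0,0]
  ],
  "hand": [0.75,0.75,0.75,0.75]
}}

```text
time_s: 24.88
ee_pos: [441.7, -198.0, 30.0]
ee_rot: [180.0, -0.0, 106.7]
force: [0.5, -0.5, -0.4]
gripper_width: 68.5
gripper_force: 0.0
```

{"method": "apply_moves", "body": {
  "delta_pos": [
    [0,0,0.08],
    [0,0,0.25],
    [0,0,0.5],
    [0,0,0.8],
    [0,0,1],
    [0,0,1]
  ],
  "rot": [
    [0,0,0],
    [0,0,0],
    [0,0,0],
    [0,0,0],
    [0,0,0],
    [0,0,0]
  ],
  "hand": [0.75,0.75,0.75,0.75,0.75,0.75]
}}

```text
time_s: 25.38
ee_pos: [444.8, -199.5, 156.0]
ee_rot: [179.5, 0.4, 106.7]
force: [1.0, -1.2, 0.4]
gripper_width: 68.7
gripper_force: 0.0
```

{"method": "apply_moves", "body": {
  "delta_pos": [
    [-0.008,0.28,0.04],
    [-0.016,0.56,0.08],
    [-0.024,0.84,0.125]
  ],
  "rot": [
    [0,0,0],
    [0,0,0],
    [0,0,0]
  ],
  "hand": [0.75,0.75,0.75]
}}

```text
time_s: 25.63
ee_pos: [438.0, -96.4, 165.1]
ee_rot: [-180.0, -0.0, 106.6]
force: [1.2, 0.2, 0.6]
gripper_width: 68.4
gripper_force: 0.0
```

{"method": "apply_moves", "body": {
  "delta_pos": [
    [-0.008,0.28,0.04],
    [-0.016,0.56,0.08],
    [-0.024,0.84,0.125],
    [-0.024,0.84,0.125],
    [-0.024,0.84,0.125],
    [-0.024,0.84,0.125]
  ],
  "rot": [
    [0,0,0],
    [0,0,0],
    [0,0,0],
    [0,0,0],
    [0,0,0],
    [0,0,0]
  ],
  "hand": [0.75,0.75,0.75,0.75,0.75,0.75]
}}

```text
time_s: 26.13
ee_pos: [435.5, 3.3, 179.9]
ee_rot: [-180.0, 0.0, 106.8]
force: [0.4, 0.1, 0.0]
gripper_width: 68.5
gripper_force: 0.0
```

```bash
cat > g.py <<'E'
from fit import *
np.set_printoptions(suppress=True,precision=2)
s=grab('scene'); t=grab('top'); w=grab('wrist'); print(w['st']['ee_pos'],w['st']['ee_rot'])
print(fit('red_pod',[w],(436,3,0)))
print(fit('green_pod',[s],(624,237,0)))
print(fit('white_cup',[s],(442,-198,0),11),fit('blue_cup',[s],(473,-303,0),11))
cv2.imwrite('pics/m5.png',np.hstack([cv2.resize(w['pixels'][:,:,::-1],(400,300)),cv2.resize(s['pixels'][100:280,80:320,::-1],(400,300))]))
E
python3 g.py
```

```text
[435.61   2.59 179.78] [-179.95    0.01  106.65]
(array([435.5,   5.2,   6.2]), np.float64(0.122), 1)
(array([625.1, 235.2,   3.3]), np.float64(0.272), 1)
(array([ 439.6, -199. ,    3.6]), np.float64(0.096), 1) (array([ 472. , -305.4,    3.6]), np.float64(0.112), 1)
```

View pics/m5.png

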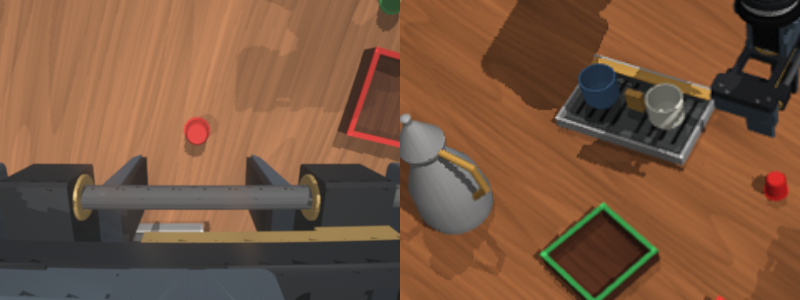

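Both cups stand upright on the grate (scene panel (600,88) and (664,107)). The red pod is at (196,130), between the fingers.

{"method": "apply_moves", "body": {
  "delta_pos": [
    [0,0.009,-0.3],
    [0,0.009,-0.6],
    [0,0.009,-0.9],
    [0,0.009,-0.9]
  ],
  "rot": [
    [0,0,0],
    [0,0,0],
    [0,0,0],
    [0,0,0]
  ],
  "hand": [0.75,0.75,0.75,0.75],
  "newtons": 8
}}

```text
time_s: 26.82
ee_pos: [430.9, 4.3, 67.1]
ee_rot: [-179.3, -0.2, 106.7]
force: [-1.3, -0.0, 0.0]
gripper_width: 68.2
gripper_force: 0.0
```

{"method": "apply_moves", "body": {
  "delta_pos": [
    [0,0,-0.2],
    [0,0,-0.4],
    [0,0,-0.56],
    [0,0,-0.56],
    [0,0,-0.56]
  ],
  "rot": [
    [0,0,0],
    [0,0,0],
    [0,0,0],
    [0,0,0],
    [0,0,0]
  ],
  "hand": [0.75,0.75,0.75,0.75,0.75]
}}

```text
time_s: 27.23
ee_pos: [436.4, 4.4, 5.7]
ee_rot: [-180.0, -0.0, 106.7]
force: [0.4, 0.5, 0.6]
gripper_width: 67.9
gripper_force: 0.0
```

{"method": "apply_moves", "body": {
  "delta_pos": [
    [0,0,0],
    [0,0,0],
    [0,0,0],
    [0,0,0],
    [0,0,0],
    [0,0,0],
    [0,0,0]
  ],
  "rot": [
    [0,0,0],
    [0,0,0],
    [0,0,0],
    [0,0,0],
    [0,0,0],
    [0,0,0],
    [0,0,0]
  ],
  "hand": [0.15,0.15,0.15,0.15,0.15,0.15,0.15]
}}

```text
time_s: 27.82
ee_pos: [436.0, 4.7, 5.3]
ee_rot: [180.0, 0.0, 106.7]
force: [-0.7, 0.7, 3.7]
gripper_width: 30.0
gripper_force: 8.0
```

{"method": "apply_moves", "body": {
  "delta_pos": [
    [0,0,0.08],
    [0,0,0.3],
    [0,0,0.6],
    [0,0,0.9],
    [0,0,1]
  ],
  "rot": [
    [0,0,0],
    [0,0,0],
    [0,0,0],
    [0,0,0],
    [0,0,0]
  ],
  "hand": [0.15,0.15,0.15,0.15,0.15]
}}

```text
time_s: 28.23
ee_pos: [438.4, 4.6, 129.3]
ee_rot: [179.6, 0.1, 106.7]
force: [0.3, 0.2, 0.1]
gripper_width: 29.9
gripper_force: 8.0
```

{"method": "apply_moves", "body": {
  "delta_pos": [
    [0.2,0.1,0],
    [0.45,0.21,0],
    [0.72,0.34,0],
    [0.998,0.469,0]
  ],
  "rot": [
    [0,0,0],
    [0,0,0],
    [0,0,0],
    [0,0,0]
  ],
  "hand": [0.15,0.15,0.15,0.15]
}}

```text
time_s: 28.57
ee_pos: [556.4, 61.5, 125.1]
ee_rot: [180.0, 0.0, 106.7]
force: [0.3, -0.8, 0.7]
gripper_width: 30.2
gripper_force: 8.0
```

{"method": "apply_moves", "body": {
  "delta_pos": [
    [0.28,0.13,0],
    [0.56,0.26,0],
    [0.8,0.38,0],
    [0.998,0.469,0],
    [0.998,0.469,0],
    [0.998,0.469,0]
  ],
  "rot": [
    [0,0,0],
    [0,0,0],
    [0,0,0],
    [0,0,0],
    [0,0,0],
    [0,0,0]
  ],
  "hand": [0.15,0.15,0.15,0.15,0.15,0.15]
}}

```text
time_s: 29.07
ee_pos: [675.5, 117.6, 123.6]
ee_rot: [-179.9, -0.0, 106.8]
force: [-0.9, -0.2, -0.6]
gripper_width: 29.8
gripper_force: 8.0
```

{"method": "apply_moves", "body": {
  "delta_pos": [
    [0,0,-0.25],
    [0,0,-0.5],
    [0,0,-0.75],
    [0,0,-0.88],
    [0,0,-0.93],
    [0,0,-0.945],
    [0,0,-0.945],
    [0,0,-0.945]
  ],
  "rot": [
    [0,0,0],
    [0,0,0],
    [0,0,0],
    [0,0,0],
    [0,0,0],
    [0,0,0],
    [0,0,0],
    [0,0,0]
  ],
  "hand": [0.15,0.15,0.15,0.15,0.15,0.15,0.15,0.15]
}}

```text
time_s: 29.73
ee_pos: [675.9, 117.0, 12.8]
ee_rot: [179.9, 0.0, 106.7]
force: [0.5, 0.2, -0.2]
gripper_width: 30.1
gripper_force: 8.0
```

{"method": "apply_moves", "body": {
  "delta_pos": [
    [0,0,-0.005],
    [0,0,-0.01],
    [0,0,-0.01],
    [0,0,-0.01],
    [0,0,-0.01],
    [0,0,-0.01]
  ],
  "rot": [
    [0,0,0],
    [0,0,0],
    [0,0,0],
    [0,0,0],
    [0,0,0],
    [0,0,0]
  ],
  "hand": [0.15,0.15,0.15,0.55,0.55,0.55]
}}

```text
time_s: 30.23
ee_pos: [675.4, 117.2, 10.4]
ee_rot: [180.0, 0.0, 106.7]
force: [0.1, -1.1, -0.9]
gripper_width: 47.5
gripper_force: 0.0
```

{"method": "apply_moves", "body": {
  "delta_pos": [
    [0,0,0.1],
    [0,0,0.4],
    [0,0,0.7],
    [0,0,1],
    [0,0,1]
  ],
  "rot": [
    [0,0,0],
    [0,0,0],
    [0,0,0],
    [0,0,0],
    [0,0,0]
  ],
  "hand": [0.55,0.55,0.55,0.55,0.55]
}}

```text
time_s: 30.65
ee_pos: [680.1, 118.0, 140.2]
ee_rot: [179.1, 0.1, 106.7]
force: [1.2, 0.4, 0.4]
gripper_width: 49.9
gripper_force: 0.0
```

{"method": "apply_moves", "body": {
  "delta_pos": [
    [0,0,0.3],
    [0,0,0.5],
    [-0.15,0.33,0.5],
    [-0.29,0.66,0.5],
    [-0.425,0.99,0.5],
    [-0.425,0.99,0.5],
    [-0.425,0.99,0.5],
    [-0.425,0.99,0.5],
    [-0.425,0.99,0.5],
    [-0.425,0.99,0.5]
  ],
  "rot": [
    [0,0,-0.08],
    [0,0,-0.16],
    [0,0,-0.24],
    [0,0,-0.32],
    [0,0,-0.4],
    [0,0,-0.48],
    [0,0,-0.56],
    [0,0,-0.64],
    [0,0,-0.72],
    [0,0,-0.753]
  ],
  "hand": [0.75,0.75,0.75,0.75,0.75,0.75,0.75,0.75,0.75,0.75]
}}

```text
time_s: 31.48
ee_pos: [624.3, 236.3, 191.2]
ee_rot: [180.0, -0.0, 41.8]
force: [0.0, -0.1, -0.0]
gripper_width: 68.3
gripper_force: 0.0
```

```bash
cat > g.py <<'E'
from fit import *
np.set_printoptions(suppress=True,precision=2)
s=grab('scene'); s=grab('scene'); w=grab('wrist'); print(w['st']['ee_pos'],w['st']['ee_rot'],np.array(w['mount'])[:3,3])
print(fit('green_pod',[w],(624.5,236,0)))
print(fit('red_pod',[s],(675,117,0),6))
cv2.imwrite('pics/m6.png',np.hstack([cv2.resize(w['pixels'][:,:,::-1],(400,300)),cv2.resize(s['pixels'][240:420,200:440,::-1],(400,300))]))
E
python3 g.py
```

```text
[624.35 236.12 191.09] [179.98  -0.04  42.04] [  66.79   -0.48 -170.23]
(array([626.7, 239.8,   5.2]), np.float64(0.065), 1)
(array([674.2, 115.5,   3.4]), np.float64(0.093), 1)
```

View pics/m6.png

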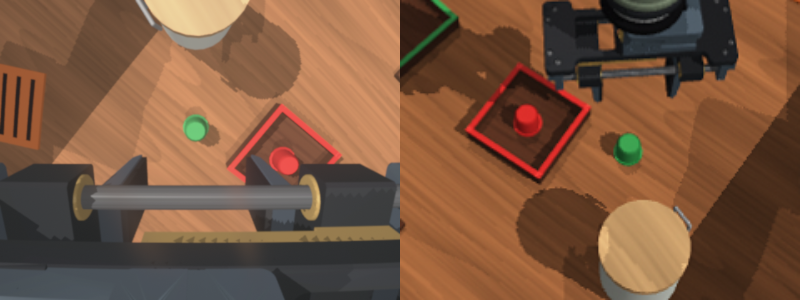

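Wrist panel: the green pod is at (195,128) between the fingers. Scene panel: the red pod stands in the red dish at (528,121), and the canister is untouched.

{"method": "apply_moves", "body": {
  "delta_pos": [
    [0.018,0.023,-0.3],
    [0.018,0.023,-0.6],
    [0.018,0.023,-0.95],
    [0.018,0.023,-0.95]
  ],
  "rot": [
    [0,0,0],
    [0,0,0],
    [0,0,0],
    [0,0,0]
  ],
  "hand": [0.75,0.75,0.75,0.75]
}}

```text
time_s: 32.07
ee_pos: [621.0, 236.7, 68.2]
ee_rot: [-179.7, 0.9, 42.1]
force: [-1.8, -0.7, -1.5]
gripper_width: 68.6
gripper_force: 0.0
```

{"method": "apply_moves", "body": {
  "delta_pos": [
    [0,0,-0.2],
    [0,0,-0.4],
    [0,0,-0.593],
    [0,0,-0.593],
    [0,0,-0.593]
  ],
  "rot": [
    [0,0,0],
    [0,0,0],
    [0,0,0],
    [0,0,0],
    [0,0,0]
  ],
  "hand": [0.75,0.75,0.75,0.75,0.75]
}}

```text
time_s: 32.48
ee_pos: [626.8, 238.8, 5.9]
ee_rot: [-180.0, 0.0, 42.0]
force: [0.2, -0.4, 0.1]
gripper_width: 68.3
gripper_force: 0.0
```

{"method": "apply_moves", "body": {
  "delta_pos": [
    [0,0,0],
    [0,0,0],
    [0,0,0],
    [0,0,0],
    [0,0,0],
    [0,0,0],
    [0,0,0]
  ],
  "rot": [
    [0,0,0],
    [0,0,0],
    [0,0,0],
    [0,0,0],
    [0,0,0],
    [0,0,0],
    [0,0,0]
  ],
  "hand": [0.15,0.15,0.15,0.15,0.15,0.15,0.15]
}}

```text
time_s: 33.07
ee_pos: [626.7, 238.8, 5.6]
ee_rot: [180.0, -0.0, 42.0]
force: [-1.1, 0.0, 2.0]
gripper_width: 30.2
gripper_force: 8.0
```

{"method": "apply_moves", "body": {
  "delta_pos": [
    [0,0,0.08],
    [0,0,0.3],
    [0,0,0.6],
    [0,0,0.9],
    [0,0,1]
  ],
  "rot": [
    [0,0,0],
    [0,0,0],
    [0,0,0],
    [0,0,0],
    [0,0,0]
  ],
  "hand": [0.15,0.15,0.15,0.15,0.15]
}}

```text
time_s: 33.48
ee_pos: [629.3, 239.8, 131.8]
ee_rot: [179.8, -0.5, 42.0]
force: [1.6, -0.3, 1.6]
gripper_width: 30.0
gripper_force: 8.0
```

{"method": "apply_moves", "body": {
  "delta_pos": [
    [0.025,-0.2,0],
    [0.06,-0.45,0],
    [0.09,-0.72,0],
    [0.126,-0.977,0]
  ],
  "rot": [
    [0,0,0],
    [0,0,0],
    [0,0,0],
    [0,0,0]
  ],
  "hand": [0.15,0.15,0.15,0.15]
}}

```text
time_s: 33.82
ee_pos: [641.2, 120.4, 125.3]
ee_rot: [180.0, 0.0, 42.1]
force: [-0.5, -0.3, -0.2]
gripper_width: 29.9
gripper_force: 8.0
```

{"method": "apply_moves", "body": {
  "delta_pos": [
    [0.04,-0.32,0],
    [0.08,-0.65,0],
    [0.126,-0.977,0]
  ],
  "rot": [
    [0,0,0],
    [0,0,0],
    [0,0,0]
  ],
  "hand": [0.15,0.15,0.15]
}}

```text
time_s: 34.07
ee_pos: [656.3, 2.7, 125.1]
ee_rot: [-180.0, 0.0, 42.0]
force: [1.4, 0.4, -1.2]
gripper_width: 30.1
gripper_force: 8.0
```

{"method": "apply_moves", "body": {
  "delta_pos": [
    [0.04,-0.3,0],
    [0.08,-0.6,0],
    [0.1,-0.82,0],
    [0.126,-0.977,0],
    [0.126,-0.977,0],
    [0.126,-0.977,0]
  ],
  "rot": [
    [0,0,0],
    [0,0,0],
    [0,0,0],
    [0,0,0],
    [0,0,0],
    [0,0,0]
  ],
  "hand": [0.15,0.15,0.15,0.15,0.15,0.15]
}}

```text
time_s: 34.57
ee_pos: [671.6, -113.7, 124.8]
ee_rot: [-179.9, 0.0, 41.9]
force: [-0.3, -0.2, 0.4]
gripper_width: 30.0
gripper_force: 8.0
```

{"method": "apply_moves", "body": {
  "delta_pos": [
    [0,0,-0.25],
    [0,0,-0.5],
    [0,0,-0.75],
    [0,0,-0.88],
    [0,0,-0.93],
    [0,0,-0.945],
    [0,0,-0.945],
    [0,0,-0.953]
  ],
  "rot": [
    [0,0,0],
    [0,0,0],
    [0,0,0],
    [0,0,0],
    [0,0,0],
    [0,0,0],
    [0,0,0],
    [0,0,0]
  ],
  "hand": [0.15,0.15,0.15,0.15,0.15,0.15,0.15,0.15]
}}

```text
time_s: 35.23
ee_pos: [672.9, -112.3, 12.1]
ee_rot: [179.9, -0.1, 42.1]
force: [-0.2, -0.3, -0.7]
gripper_width: 30.0
gripper_force: 8.0
```

{"method": "apply_moves", "body": {
  "delta_pos": [
    [0,0,0],
    [0,0,0],
    [0,0,0],
    [0,0,0],
    [0,0,0],
    [0,0,0]
  ],
  "rot": [
    [0,0,0],
    [0,0,0],
    [0,0,0],
    [0,0,0],
    [0,0,0],
    [0,0,0]
  ],
  "hand": [0.15,0.15,0.55,0.55,0.55,0.55]
}}

```text
time_s: 35.73
ee_pos: [671.9, -113.0, 11.0]
ee_rot: [180.0, -0.0, 42.0]
force: [-0.4, 0.8, 0.4]
gripper_width: 49.6
gripper_force: 0.0
```

{"method": "apply_moves", "body": {
  "delta_pos": [
    [0,0,0.1],
    [0,0,0.4],
    [0,0,0.7],
    [0,0,1],
    [0,0,1]
  ],
  "rot": [
    [0,0,0],
    [0,0,0],
    [0,0,0],
    [0,0,0],
    [0,0,0]
  ],
  "hand": [0.55,0.55,0.55,0.55,0.55]
}}

```text
time_s: 36.15
ee_pos: [676.6, -113.8, 140.7]
ee_rot: [179.2, -0.6, 42.0]
force: [0.5, -0.5, 0.2]
gripper_width: 50.4
gripper_force: 0.0
```

{"method": "apply_moves", "body": {
  "delta_pos": [
    [-0.3,0.3,0.3],
    [-0.6,0.6,0.6],
    [-0.9,0.9,0.9],
    [-0.9,0.9,0.9],
    [-0.9,0.9,0.9],
    [-0.9,0.9,0.9],
    [-0.9,0.9,0.9]
  ],
  "rot": [
    [0,0,0],
    [0,0,0],
    [0,0,0],
    [0,0,0],
    [0,0,0],
    [0,0,0],
    [0,0,0]
  ],
  "hand": [0.55,0.55,0.55,0.55,0.55,0.55,0.55]
}}

```text
time_s: 36.73
ee_pos: [564.1, -4.7, 240.4]
ee_rot: [179.8, -0.1, 42.1]
force: [-0.4, 0.2, -0.8]
gripper_width: 50.4
gripper_force: 0.0
```

```bash
cat > g.py <<'E'
from fit import *
s=grab('scene'); t=grab('top'); print(s['st']['ee_pos'],s['st']['force'])
for n,g,z in [('red_pod',(675,117,0),6),('green_pod',(672,-113,0),6),('white_cup',(442,-198,0),11),('blue_cup',(473,-303,0),11)]: print(n,fit(n,[s],g,z))
cv2.imwrite('pics/s7.png',cv2.resize(s['pixels'][90:390,60:460,::-1],(800,600)))
E
python3 g.py
```

```text
[564.0846365   -4.70021798 240.40998163] [-0.44510272  0.17099761 -0.80382754]
red_pod (array([673.7, 114.3,   5.4]), np.float64(0.128), 1)
green_pod (array([ 6.689e+02, -1.145e+02,  2.000e-01]), np.float64(0.144), 1)
white_cup (array([ 4.240e+02, -1.936e+02,  1.000e-01]), np.float64(0.857), 1)
blue_cup (array([ 476.8, -317.6,    8.5]), np.float64(0.633), 1)
```

View pics/s7.png

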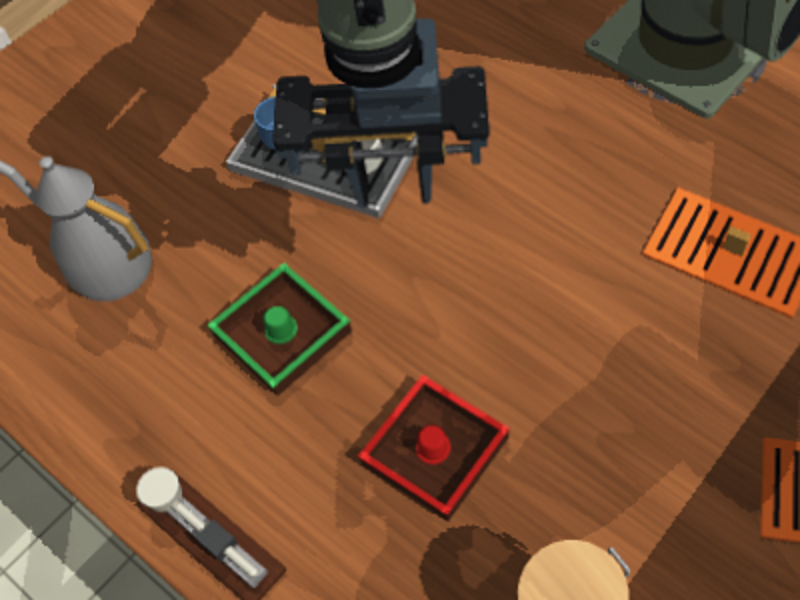

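The red pod stands in the red dish at (433,443) and the green pod in the green dish at (280,323). The cups are partly hidden by the arm here, but the earlier clear view showed both upright on the grate, and nothing has touched them since. Handing in.

```bash
python3 -c "
from h import *
print(env.job_done())"
```

```text
the job is handed in; nothing more can be done
None
```

The job is handed in at about 37 s: the grate is flat in the tray under the lip, both cups stand upright on it, and each capsule is in its own dish. The arm partly hid the cups in the last picture, so their upright check is from an earlier clear view.

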